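# Put the washed spacer rings away in their tube

### The job

Put the clean spacer rings away in the clear storage tube, on top of the white ring already in it: first take the yellow ring off the blue pad and drop it flat into the tube. Then fetch the red ring, which stands on edge in the white drying rack until then, lay it flat on the blue pad and let go, take it again across its rim and drop it into the tube as well. At the end white, yellow and red lie flat in one column, in this order from the bottom; leave the green ring in the rack and the beaker, bottle and forceps where they are.

Things in the scene. Friction and masses are not known exactly. Their poses are not given: they have to be found in the camera images.
- ring_yellow_center (a point): YELLOW. Plastic ring, 48 mm outside, 14 mm bore, 14 mm thick, 25 to 49 g. Lies flat on the blue pad at the start, in its robot-side half, 70 mm from the pad's centre or less. Point: its centre, 7 mm above the pad; z axis: its axis of revolution.
- ring_red_center (a point): RED. Plastic ring, 48 mm outside, 14 mm bore, 14 mm thick, 25 to 49 g, on edge in one of the rack slots (either); centre 30 mm, top 54 mm above the bench. Point: its centre; x axis: its axis of revolution (level at first, across the rack). Can be pinched from above across the 14 mm near its top; to enter the tube flat it must be laid down and held across its 48 mm rim.
- ring_green_center (a point): Bystander: green ring of the same size and pose as the red one, on edge in the other rack slot. Point: its centre; x axis: its axis of revolution.
- ring_white_center (a point): White ring of the same size (48 mm outside, 14 mm bore, 14 mm thick), lying flat at the bottom of the tube from the start; it stays there. The point is its centre, 7 mm above the tube's inner floor; its z axis is its axis of revolution.
- rack: White plastic drying rack fixed to the bench, 62 mm (its x) by 170 mm (its y), 18 mm high, origin at the centre of its underside. Two slots lie end to end along its y axis, each 16 mm wide (x) and 45 mm long (y), floor 6 mm above the bench; side walls 8 mm thick, 18 mm above the bench; the foot outside them 6 mm high.
- rack_slot_a (a point): Centre of the floor of the slot at the rack's +y end (45 mm from the rack's centre), 6 mm above the bench.
- rack_slot_b (a point): Centre of the floor of the slot at the rack's -y end (45 mm from the rack's centre), 6 mm above the bench.
- pad (a point): Centre of the top face of the blue pad in the aluminium tray, 8 mm above the bench. The pad measures 252 mm (x) by 192 mm (y), firm and level; the tray fixed to the bench is 260 by 200 mm and its rim stands 23 mm above the bench, 15 mm above the pad.
- tube: Clear plastic storage tube fixed upright on a round grey foot (92 mm across, 9 mm high), origin at the centre of its underside, z up. Bore 52 mm (4 mm wider than the rings), inner floor 10 mm and rim 64 mm above the bench; wall 3 mm. In the top 4 mm the mouth flares to 58 mm inside, 64 mm outside, and guides a ring a few mm off centre.
- tube_floor (a point): Centre of the tube's inner floor, 10 mm above the bench. Rings in the column have their centres 7, 21 and 35 mm above it.
- tube_mouth (a point): Centre of the tube's mouth at rim height, 64 mm above the bench, open upwards.
- beaker_mid (a point): Bystander: glass beaker, 68 mm across, 85 mm high, standing beyond the tray. The point is at its centre, half-way up.
- reagent_mid (a point): Bystander: closed amber bottle, 60 mm across, 115 mm high, standing beyond the tray. The point is at its centre, half-way up.
- forceps_mid (a point): Bystander: steel forceps lying flat on the bench beyond the left-hand (+y) rack or tube, about 130 mm long (x), 30 mm wide, 8 mm high. The point is its centre.
Mind the look-alikes: they are no part of the job. Leave any pink look-alike of the tube alone.

How it is judged:
On the way, in this order (a step that is already met when the one before it is completed fails the run):
1. the yellow ring lies flat in the tube on the white ring, the red ring still in its rack slot (horizontal distance between each of ring_yellow_center, ring_white_center and tube_mouth below 0.006 m and z of ring_yellow_center in the frame of tube_floor between 0.017 and 0.025 m and angle between the z axis of each of ring_yellow_center, ring_white_center and the z axis of tube, either way round below 0.1 rad and linear speed of each of ring_yellow, ring_white below 0.03 m/s and z of ring_white_center in the frame of tube_floor between 0.003 and 0.011 m and distance of ring_red_center from where it was at the start of the episode below 0.02 m), for 0.2 s.
2. the red ring lies flat on the blue pad, let go (angle between the x axis of ring_red_center and the z axis of tube, either way round below 0.1 rad and z of ring_red_center in the frame of pad between 0.003 and 0.011 m and x of ring_red_center in the frame of pad between -0.125 and 0.125 m and y of ring_red_center in the frame of pad between -0.095 and 0.095 m and contact force between the fingers and ring_red below 0.05 N and linear speed of ring_red below 0.03 m/s), for 0.2 s.
At the end, for the whole second after the job is handed in: White, yellow and red ring lie flat (within 0.1 rad) and at rest in the tube, in this order from the bottom, centres 7, 21 and 35 mm above its floor (each within 4 mm) and within 6 mm of its axis (horizontal distance between each of ring_white_center, ring_yellow_center, ring_red_center and tube_mouth below 0.006 m and z of ring_white_center in the frame of tube_floor between 0.003 and 0.011 m and angle between the z axis of each of ring_white_center, ring_yellow_center and the z axis of tube, either way round below 0.1 rad and linear speed of each of ring_white, ring_yellow, ring_red below 0.03 m/s and z of ring_yellow_center in the frame of tube_floor between 0.017 and 0.025 m and z of ring_red_center in the frame of tube_floor between 0.031 and 0.039 m and angle between the x axis of ring_red_center and the z axis of tube, either way round below 0.1 rad); the robot touches nothing.
It fails at once if the green ring is moved by more than 20 mm (distance of ring_green_center from where it was at the start of the episode above 0.02 m).
It fails at once if the beaker is shifted by more than 30 mm or tipped over (distance of beaker_mid from where it was at the start of the episode above 0.03 m or angle between beaker_mid's own z axis and vertical above 0.35 rad).
It fails at once if the bottle is shifted by more than 30 mm or tipped over (distance of reagent_mid from where it was at the start of the episode above 0.03 m or angle between reagent_mid's own z axis and vertical above 0.35 rad).
It fails at once if the forceps is shifted by more than 30 mm (distance of forceps_mid from where it was at the start of the episode above 0.03 m).
It also fails if it takes over 69 s, if anything falls off the work surface, if the arm or the gripper's body presses on something with over 40 N, if the wrist force passes 120 N, or if a joint passes its speed limit or range.

### The arm

A 6-joint arm with a two-finger parallel gripper is mounted at the origin on the work surface. World frame = base frame: x ahead of the robot, y to its left, z up, the work surface at z = 0. Lengths are in m, angles in rad, forces in N, time in s.
With the tool pointing down it reaches from about 0.375 to 0.9 m from the base axis. Payload 3.1 kg.
Tool frame: the origin (TCP) lies midway between the tips of the shut fingers; the grasp point (between the pads) lies 19 mm behind it (r.pinch_z is the distance from the TCP to the grasp point, in m); z points along the fingers, y is the line along which they close (so a half turn about z gives the same grasp; the last joint's range is limited). The gripper opens to 87 mm and grips with 3 to 60 N. Pads are 19 mm wide; open, the fingers measure 117 mm over their backs; the gripper's body (75 mm by 190 mm) begins 51 mm behind the grasp point.
Start: joints at [0.964, 0.527, 1.433, -0, 1.181, -0.178], TCP at [0.26, 0.568, 0.223] pointing down, gripper open.
Joint ranges: [-3.08, 3.08], [-0.75, 2.2], [0.22, 2.44], [-1.43, 4.57], [0, 2.65], [-2.85, 2.85]. Speed limits (rad/s): [2.79, 2.79, 3.14, 3.14, 3.14, 3.14].

### API

Orientations are given as [roll, pitch, yaw] about the fixed x, y, z axes, in that order (R = Rz(yaw) Ry(pitch) Rx(roll)).
In Python, from station import r gives the robot as it stands.
- The arm moves only by the tool play_rows, never from a script. Its argument "moves" is a list of rows, each a list of 6 numbers: the shift along the tool's x, y, z in units of 40 mm (1.0 is 40 mm), then the turn, a rotation vector about the tool's x, y, z in units of 5 degrees (1.0 is 5 degrees). In form: [[tx, ty, tz, wx, wy, wz], ...]. A call has exactly 10 rows; each row shifts and turns the commanded pose from where the row before left it, along the tool's axes as they then stand; what a row does not reach is not made up. A row lasts 1/10 s, in which the tool goes at most 50 mm and 8.59 degrees, less where a joint would pass 70% of its speed; a pose out of reach is approached as far as the arm can. A call with a number of a shift or a turn outside -1 to 1 is refused whole. A call with a gripper value outside its range is refused whole. "grip" is the closure in counts, from 0 (fully open) to 255 (shut), set as the call begins (left out, the last holds). The fingers move at their own pace and stop on an object; "newtons" is the grip in N (left out, the last holds). Time passes only in rows, so rows that do not move let the fingers close, or fill a call up. It gives the time, the measured TCP pose, the force, the opening and the grip force at its end, in the units of the state.
- r.read_state(): the state, without advancing time (a new reading comes with each control period).
- r.get_image(name): name is "scene" or "top" or "wrist"; returns the picture (384x512x3 uint8, red, green, blue); there is no depth.
- r.camera_info(name): a dict with "intrinsics" (3x3 intrinsics, pixels), "R" (3x3) and "t" (3): a world point X has camera coordinates R X + t; the wrist camera has in their place "hand_eye" (4x4, takes a point from camera to tool coordinates, whose origin is the TCP and whose axes are the flange's). Camera axes: x right, y down, z forward; pixel columns grow to the right and rows downward; lengths in m; the calibration is good to about 2 mm. A picture is of the moment at which its call begins: read the wrist's pose just before it. camera_info takes no time and is no camera call.
- r.sign_off(): hands the job in; it is judged then, once.
The state is a dict: "clock": time; "joint_pos": joint angles; "joint_velocities": joint speeds; "joint_torque": joint torques, N m; "ee_pos": TCP position; "ee_rot": TCP orientation; "ft_force": force on the tool from outside, world axes, zero at the start; "ft_torque": the same for the moment, N m; "opening": opening from 0.0 (shut) to 1.0 (fully open); "grip_force": force on a finger pad.
Only numpy, scipy, OpenCV 4.12 (cv2) and the standard library are available. Lean on these libraries where they do the work, as an engineer would, in place of code of your own. Each camera call takes 0.05 s, during which the arm holds its last target. There are 200 camera calls.

## Working session

There is one attempt and no reset: what is moved stays moved. The work goes in short steps, Python scripts to look and compute and a tool call to move; the robot and the scene stay as the last step left them, time stands still between calls to the robot, and variables do not carry over. Pictures are saved under pics/ and viewed, at most 10 in all, crops included, and the job is handed in when it is done.

Besides the shell and the picture viewer there is one more tool, called after "Request:" as a command line: name --pt "numbers of a row" for each row, then --argument value for the rest. play_rows: Moves the arm, as the interface text tells. Its arguments: {"type":"object","properties":{"moves":{"type":"array","items":{"type":"array","items":{"type":"number","minimum":-1,"maximum":1}}},"grip":{"type":"number"},"newtons":{"type":"number"}},"required":["moves"]}

```bash
mkdir -p pics; ls
python3 - <<'E'
from station import r
import cv2,numpy as np
for n in ("scene","top"):
    im=r.get_image(n); cv2.imwrite(f"pics/{n}0.png",im[:,:,::-1])
    c=r.camera_info(n); print(n,c)
print(r.camera_info("wrist")); print(r.read_state()); print(r.pinch_z)
a=cv2.imread("pics/scene0.png");b=cv2.imread("pics/top0.png")
E
```

```text
pics
scene {'intrinsics': array([[390.70385999,   0.        , 251.58385804],
       [  0.        , 390.70385999, 193.94416716],
       [  0.        ,   0.        ,   1.        ]]), 'R': array([[-0.55443206,  0.83217435,  0.00953668],
       [ 0.6745755 ,  0.45608466, -0.58046075],
       [-0.48739408, -0.31539284, -0.81423238]]), 't': array([ 0.39319525, -0.36349739,  1.60374987])}
top {'intrinsics': array([[479.55327447,   0.        , 257.41870689],
       [  0.        , 479.55327447, 182.75631189],
       [  0.        ,   0.        ,   1.        ]]), 'R': array([[-0.01193533, -0.99985805,  0.01189209],
       [-0.98972019,  0.01011756, -0.14265893],
       [ 0.14251837, -0.01347253, -0.98970046]]), 't': array([-0.04655682,  0.61612493,  1.1393002 ])}
{'intrinsics': array([[317.23670275,   0.        , 255.65568948],
       [  0.        , 317.23670275, 190.82542618],
       [  0.        ,   0.        ,   1.        ]]), 'hand_eye': array([[ 5.26331517e-04, -9.59324505e-01, -2.82305185e-01,
         7.75279619e-02],
       [ 9.99999556e-01,  2.84223398e-04,  8.98562357e-04,
         5.
[... 180 characters left out ...]
00]])}
{'clock': 0.1, 'joint_pos': array([ 9.63472330e-01,  5.28364653e-01,  1.43380895e+00, -2.15160350e-05,
        1.18143267e+00, -1.78463747e-01]), 'joint_velocities': array([ 0.00143882, -0.00344217, -0.0020162 ,  0.00022815,  0.00181547,
       -0.00016898]), 'joint_torque': array([-1.78913695e-05, -4.40987170e+01, -1.77151304e+01,  6.34819921e-02,
        5.33912040e-02, -3.15660850e-05]), 'ee_pos': array([0.2594552 , 0.56784427, 0.2216637 ]), 'ee_rot': array([-3.13960749e+00, -3.37878999e-04,  2.71274026e+00]), 'ft_force': array([0.88331866, 0.88891648, 0.52595884]), 'ft_torque': array([-0.01149565, -0.04616852, -0.03354558]), 'grip_force': 0.0, 'opening': 0.9949959223716905}
0.0187
```

View pics/top0.png

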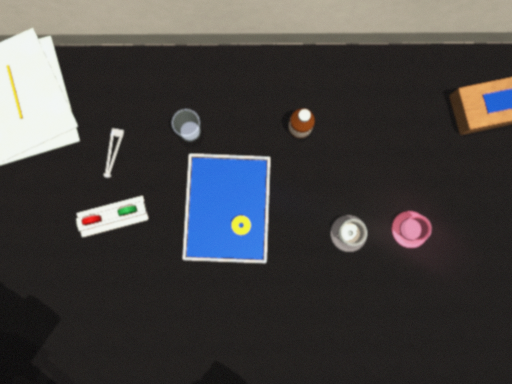

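View pics/scene0.png

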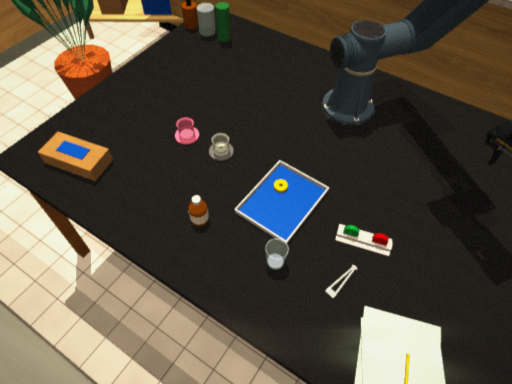

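The top view shows these candidates:
- **Red ring:** px (92,219), in the rack's +y slot. The green ring is at (127,210).
- **Yellow ring:** px (241,225). The yellow pencil at (15,92) could be mistaken for it.
- **Clear tube with the white ring:** px (349,233). The pink look-alike is at (411,229), and the beaker at (187,125) is also clear.

I'm choosing yellow (241,225), red (92,219) and the clear tube (349,233).

```bash
cat > h.py <<'E'
from station import r
import cv2,numpy as np
from scipy.spatial.transform import Rotation as Ro
def cam(n):
    c=r.camera_info(n); K=c["intrinsics"]
    if n=="wrist":
        s=r.read_state(); T=np.eye(4); T[:3,:3]=Ro.from_euler("xyz",s["ee_rot"]).as_matrix(); T[:3,3]=s["ee_pos"]
        M=T@c["hand_eye"]; return K,M[:3,:3],M[:3,3]
    return K,c["R"].T,-c["R"].T@c["t"]
def look(n): 
    C=cam(n); return C,np.ascontiguousarray(r.get_image(n)[:,:,::-1])
def ray(C,uv,z):
    K,R,o=C; d=R@np.linalg.inv(K)@np.array([uv[0],uv[1],1.]); return o+d*(z-o[2])/d[2]
def proj(C,X):
    K,R,o=C; p=K@(R.T@(np.asarray(X)-o)); return p[:2]/p[2]
HUE=dict(yellow=[(22,35)],red=[(0,8),(172,180)],green=[(45,80)],blue=[(105,125)],pink=[(160,178)])
def mask(im,c,s=130,v=60):
    h=cv2.cvtColor(im,cv2.COLOR_BGR2HSV); m=0
    for a,b in HUE[c]: m=m|cv2.inRange(h,(a,s,v),(b,255,255))
    return m
def blobs(m,amin=30):
    cs,_=cv2.findContours(m,cv2.RETR_EXTERNAL,cv2.CHAIN_APPROX_NONE)
    return sorted([c for c in cs if cv2.contourArea(c)>=amin],key=cv2.contourArea,reverse=True)
def plan(X,yaw):
    """tool-down TCP target -> shift (units of 40 mm, total) in present tool axes, and turn (units of 5 deg) incl. levelling"""
    s=r.read_state(); R=Ro.from_euler("xyz",s["ee_rot"])
    G=Ro.from_euler("xyz",[np.pi,0,yaw])
    return np.round(R.inv().apply(np.asarray(X)-s["ee_pos"])/.04,2), np.round(np.degrees((R.inv()*G).as_rotvec())/5,2)
E
python3 - <<'E'
from h import *
C={};I={}
for n in("scene","top"):
    C[n]=cam(n); I[n]=cv2.imread(f"pics/{n}0.png")
for n in C:
    for c,z in(("yellow",.018),("red",.042),("green",.042),("blue",.008)):
        for b in blobs(mask(I[n],c),25)[:2]:
            rc=cv2.minAreaRect(b); print(n,c,np.round(rc[0]),np.round(rc[1]),cv2.contourArea(b),ray(C[n],rc[0],z).round(3))
n="top";h=cv2.cvtColor(I[n],cv2.COLOR_BGR2HSV)
m=cv2.inRange(h,(0,0,175),(180,70,255))
for b in blobs(m,20):
    rc=cv2.minAreaRect(b)
    print("white",np.round(rc[0],1),np.round(rc[1],1),round(rc[2]),ray(C[n],rc[0],.024).round(3),[ray(C[n],p,.018)[:2].round(3).tolist() for p in cv2.boxPoints(rc)] if 70<rc[0][0]<150 else "")
a=cv2.resize(I["top"][180:280,50:450],(800,200),interpolation=cv2.INTER_CUBIC)
b=cv2.resize(I["top"][190:265,310:450],(800,428),interpolation=cv2.INTER_CUBIC)
cv2.imwrite("pics/c1.png",np.vstack([a,b])[:600])
E
```

```text
scene yellow [118.  10.] [19. 58.] 256.0 [ 0.028 -1.265  0.018]
scene yellow [280. 186.] [11. 13.] 114.5 [ 0.517 -0.009  0.018]
scene red [186. 131.] [27. 17.] 245.5 [ 0.514 -0.425  0.042]
scene red [380. 238.] [15. 11.] 130.5 [0.534 0.356 0.042]
scene green [351. 229.] [14. 10.] 108.0 [0.556 0.27  0.042]
scene green [222.   6.] [ 8. 12.] 76.5 [-0.263 -0.826  0.042]
scene blue [282. 200.] [55. 68.] 3227.0 [0.559 0.022 0.008]
scene blue [156.   6.] [13. 28.] 332.5 [-0.115 -1.141  0.008]
top yellow [240. 224.] [17. 17.] 228.5 [ 0.515 -0.01   0.018]
top yellow [14. 91.] [53.  2.] 54.0 [0.864 0.571 0.018]
top red [ 91. 219.] [ 7. 18.] 96.5 [0.53  0.354 0.042]
top green [127. 210.] [ 6. 17.] 70.5 [0.552 0.267 0.042]
top blue [226. 208.] [76. 99.] 7241.5 [0.557 0.025 0.008]
top blue [499. 101.] [18. 28.] 435.5 [ 0.832 -0.69   0.008]
white [106.  82.] [212. 164.] 0 [0.885 0.334 0.024] [[0.674, 0.595], [1.116, 0.623], [1.113, 0.062], [0.669, 0.061]]
white [226.3 207.9] [ 83.3 105.9] 2 [0.556 0.024 0.024] 
white [313.5  15.5] [ 31. 211.] 90 [ 1.065 -0.208  0.024] 
white [111.1 216.2] [24.5 70.5] 75 [0.539 0.31  0.024] [[0.547, 0.404], [0.591, 0.236], [0.531, 0.219], [0.488, 0.386]]
white [475.7  11.4] [25.7 72.5] 84 [ 1.074 -0.64   0.024] 
white [353.1 232.7] [26.4 24.6] 63 [ 0.491 -0.289  0.024] 
white [113.3 152.9] [11.3 48.3] 9 [0.698 0.309 0.024] [[0.641, 0.333], [0.764, 0.317], [0.759, 0.289], [0.636, 0.305]]
white [189.5 130.5] [15. 17.] 90 [0.755 0.118 0.024] 
white [304.2 114.8] [11.3 10.6] 45 [ 0.794 -0.176  0.024] 
white [437.8  19.2] [14.8 11.7] 7 [ 1.052 -0.538  0.024]
```

View pics/c1.png

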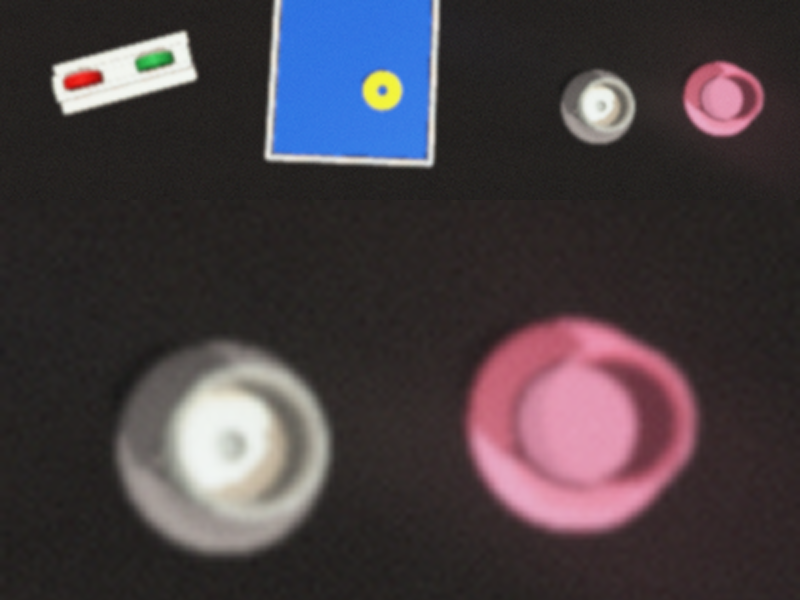

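The crop confirms the choice: a clear tube with the white ring inside, next to the pink one. The yellow ring is on the pad, the red ring in the left slot and the green ring in the right.

```bash
python3 -c "
from h import *
print(plan([.515,-.01,.15],1.827))"
```

```text
(array([-11.82, -10.48,   1.81]), array([-2.000e-02,  1.000e-02,  1.015e+01]))
```

Request:
play_rows --pt "-0.9 -0.8 0 0 0 0" --pt "-0.9 -0.8 0 0 0 0" --pt "-0.9 -0.8 0 0 0 0" --pt "-0.9 -0.8 0 0 0 0" --pt "-0.9 -0.8 0 0 0 0" --pt "-0.9 -0.8 0 0 0 0" --pt "-0.9 -0.8 0 0 0 0" --pt "-0.9 -0.8 0 0 0 0" --pt "-0.9 -0.8 0 0 0 0" --pt "-0.9 -0.8 0 0 0 0" --grip 0

```text
clock: 1.1
ee_pos: [0.4544, 0.1258, 0.2224]
ee_rot: [-3.142, -0.0, 2.713]
ft_force: [1.1, 0.5, -0.1]
opening: 1.001
grip_force: 0.0
```

Request:
play_rows --pt "-0.9 -0.8 0.4 0 0 0" --pt "-0.9 -0.8 0.4 0 0 0" --pt "-0.9 -0.8 0.4 0 0 0" --pt "0 0 0 0 0 1" --pt "0 0 0 0 0 1" --pt "0 0 0 0 0 1" --pt "0 0 0 0 0 1" --pt "0 0 0 0 0 1" --pt "0 0 0 0 0 1" --pt "0 0 0 0 0 1"

```text
clock: 2.1
ee_pos: [0.5113, -0.0025, 0.1749]
ee_rot: [-3.141, -0.001, 2.098]
ft_force: [0.0, -0.8, 0.5]
opening: 0.999
grip_force: 0.0
```

Request:
play_rows --pt "0 0 0 0 0 1" --pt "0 0 0 0 0 1" --pt "0 0 0 0 0 1" --pt "0 0 0 0 0 0" --pt "0 0 0 0 0 0" --pt "0 0 0 0 0 0" --pt "0 0 0 0 0 0" --pt "0 0 0 0 0 0" --pt "0 0 0 0 0 0" --pt "0 0 0 0 0 0"

```text
clock: 3.1
ee_pos: [0.5116, -0.0025, 0.1753]
ee_rot: [3.142, 0.0, 1.84]
ft_force: [0.1, -0.2, -0.1]
opening: 1.001
grip_force: 0.0
```

Run:
```python
from h import *
print(r.read_state()["clock"],r.read_state()["ee_pos"],r.read_state()["ee_rot"])
C,im=look("wrist"); cv2.imwrite("pics/w1.png",im)
for b in blobs(mask(im,"yellow"),200)[:2]:
    e=cv2.fitEllipse(b); print(e,ray(C,e[0],.022))
    X=ray(C,e[0],.022); print("gripper TCP z .013:",plan([X[0],X[1],.013],1.827))
```

```text
3.1 [ 0.51161824 -0.00254894  0.17527597] [3.14159092e+00 1.47581642e-05 1.84030825e+00]
((257.6461181640625, 170.0924835205078), (18.168081283569336, 39.07608413696289), 97.03691101074219) [0.51213633 0.00522262 0.022     ]
gripper TCP z .013: (array([0.18, 0.06, 4.06]), array([-0.  ,  0.  ,  0.15]))
```

View pics/w1.png

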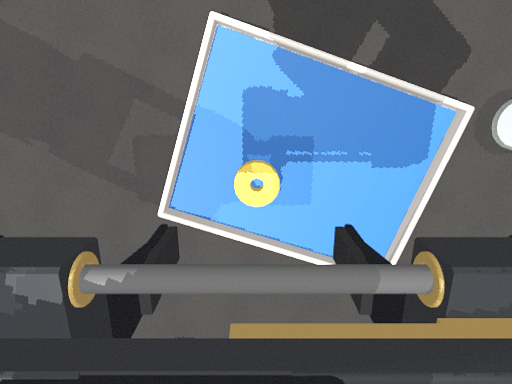

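The wrist picture shows the yellow ring whole at about px (257,183). The mask only caught its top half, so I'm widening the thresholds.

```bash
sed -i 's/yellow=\[(22,35)\]/yellow=[(16,40)]/' h.py
python3 - <<'E'
from h import *
im=cv2.imread("pics/w1.png"); C=cam("wrist")
h=cv2.cvtColor(im,cv2.COLOR_BGR2HSV); print(h[196,257],h[172,257],h[185,240])
for s in(60,110):
  for b in blobs(mask(im,"yellow",s),200)[:3]:
    e=cv2.fitEllipse(b); X=ray(C,e[0],.0185); print(e,X,cv2.boundingRect(b))
    print(plan([X[0],X[1],.013],1.827))
E
```

```text
[ 30 113 255] [ 30 112 255] [ 30 109 255]
((471.8484191894531, 328.4459533691406), (18.820194244384766, 610.3895874023438), 89.32048797607422) [ 0.81222135 -0.11416345  0.0185    ] (229, 318, 283, 21)
(array([-4.69,  6.5 ,  4.06]), array([-0.  ,  0.  ,  0.15]))
((256.4380798339844, 183.01515197753906), (44.797584533691406, 44.98722457885742), 11.99576473236084) [ 0.51482297 -0.00911125  0.0185    ] (234, 160, 46, 47)
(array([-0.18,  0.03,  4.06]), array([-0.  ,  0.  ,  0.15]))
((428.68841552734375, 279.1646423339844), (29.29660415649414, 55.27389907836914), 168.61984252929688) [ 0.7344613  -0.06603683  0.0185    ] (413, 251, 32, 57)
(array([-3.01,  4.95,  4.06]), array([-0.  ,  0.  ,  0.15]))
((492.4960021972656, 327.7153015136719), (18.194547653198242, 601.77392578125), 89.15435028076172) [ 0.83559926 -0.1066007   0.0185    ] (229, 318, 283, 21)
(array([-4.66,  7.12,  4.06]), array([-0.  ,  0.  ,  0.15]))
((257.6858215332031, 183.26547241210938), (41.135128021240234, 45.330039978027344), 9.726402282714844) [ 0.51614546 -0.00902464  0.0185    ] (236, 161, 43, 45)
(array([-0.19,  0.07,  4.06]), array([-0.  ,  0.  ,  0.15]))
((82.79380798339844, 279.23883056640625), (28.55658531188965, 53.97245788574219), 11.039244651794434) [ 0.35427248 -0.17143576  0.0185    ] (68, 251, 31, 57)
(array([-3.02, -4.92,  4.06]), array([-0.  ,  0.  ,  0.15]))
```

Request:
play_rows --pt "-0.18 0.04 0 0 0 0" --pt "0 0 0.7 0 0 0" --pt "0 0 0.7 0 0 0" --pt "0 0 0.7 0 0 0" --pt "0 0 0.7 0 0 0" --pt "0 0 0.6 0 0 0" --pt "0 0 0.4 0 0 0" --pt "0 0 0.26 0 0 0" --pt "0 0 0 0 0 0" --pt "0 0 0 0 0 0"

```text
clock: 4.15
ee_pos: [0.5156, -0.0093, 0.0131]
ee_rot: [3.141, 0.0, 1.84]
ft_force: [0.3, 0.7, 0.7]
opening: 0.997
grip_force: 0.0
```

Request:
play_rows --pt "0 0 0 0 0 0" --pt "0 0 0 0 0 0" --pt "0 0 0 0 0 0" --pt "0 0 0 0 0 0" --pt "0 0 0 0 0 0" --pt "0 0 0 0 0 0" --pt "0 0 0 0 0 0" --pt "0 0 0 0 0 0" --pt "0 0 0 0 0 0" --pt "0 0 0 0 0 0" --grip 255 --newtons 15

```text
clock: 5.15
ee_pos: [0.5151, -0.009, 0.013]
ee_rot: [3.142, 0.0, 1.84]
ft_force: [-0.8, -0.1, 1.8]
opening: 0.543
grip_force: 15.0
```

Request:
play_rows --pt "0 0 -0.5 0 0 0" --pt "0 0 -0.8 0 0 0" --pt "0 0 -0.9 0 0 0" --pt "0 0 -0.9 0 0 0" --pt "0 0 -0.65 0 0 0" --pt "-0.9 -0.3 0 0 0 0" --pt "-0.9 -0.4 0 0 0 0" --pt "-0.9 -0.4 0 0 0 0" --pt "-0.9 -0.4 0 0 0 0" --pt "-0.8 -0.3 0 0 0 0"

```text
clock: 6.15
ee_pos: [0.4917, -0.1995, 0.1626]
ee_rot: [-3.141, -0.0, 1.839]
ft_force: [0.4, -0.0, -0.3]
opening: 0.544
grip_force: 15.0
```

Request:
play_rows --pt "-0.8 -0.3 0 0 0 0" --pt "-0.6 -0.2 0 0 0 0" --pt "-0.4 -0.15 0 0 0 0" --pt "-0.3 0 0 0 0 0" --pt "0 0 0 0 0 0" --pt "0 0 0 0 0 0" --pt "0 0 0 0 0 0" --pt "0 0 0 0 0 0" --pt "0 0 0 0 0 0" --pt "0 0 0 0 0 0"

```text
clock: 7.15
ee_pos: [0.4899, -0.2853, 0.1629]
ee_rot: [-3.142, -0.0, 1.841]
ft_force: [0.0, 0.7, 0.0]
opening: 0.542
grip_force: 15.0
```

Run:
```python
from h import *
s=r.read_state();print(s["clock"],s["ee_pos"],s["opening"],s["grip_force"])
C,im=look("wrist"); cv2.imwrite("pics/w2.png",im); np.save("C2.npy",np.hstack([C[0],C[1],C[2][:,None]]))
print(proj(C,[.49,-.287,.064]))
```

```text
7.15 [ 0.48988648 -0.28526681  0.16294916] 0.5419976559390962 14.999993741512299
[254.58709873 194.25085682]
```

View pics/w2.png

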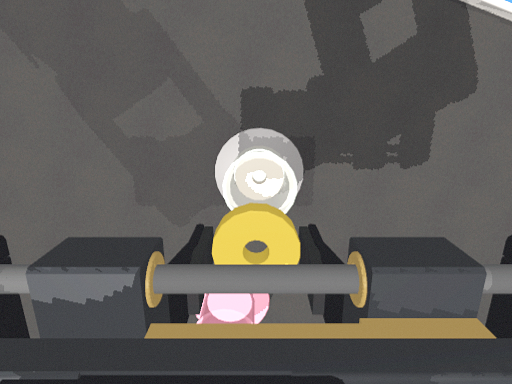

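The wrist picture shows the tube mouth around px (260,187), with its lower edge hidden by the held yellow ring. I'll back off 40 mm to see the whole mouth.

Request:
play_rows --pt "0.5 0 0 0 0 0" --pt "0.7 0 0 0 0 0" --pt "0 0 0 0 0 0" --pt "0 0 0 0 0 0" --pt "0 0 0 0 0 0" --pt "0 0 0 0 0 0" --pt "0 0 0 0 0 0" --pt "0 0 0 0 0 0" --pt "0 0 0 0 0 0" --pt "0 0 0 0 0 0"

```text
clock: 8.2
ee_pos: [0.477, -0.2396, 0.1628]
ee_rot: [-3.142, -0.0, 1.84]
ft_force: [-0.5, -0.3, -0.0]
opening: 0.546
grip_force: 15.0
```

Run:
```python
from h import *
C,im=look("wrist"); cv2.imwrite("pics/w3.png",im)
s=r.read_state();print(s["clock"],s["ee_pos"])
p=proj(C,[.49,-.287,.064]);print(p)
h=cv2.cvtColor(im,cv2.COLOR_BGR2HSV)
win=np.zeros(im.shape[:2],np.uint8); cv2.circle(win,tuple(int(x) for x in p),75,255,-1)
win[mask(im,"yellow",90)>0]=0
for lo in(100,130,160,190,215):
    m=cv2.inRange(h,(0,0,lo),(180,80,255))&win
    for b in blobs(m,600)[:2]:
        hu=cv2.convexHull(b); e=cv2.fitEllipse(hu); print(lo,np.round(e[0],1),np.round(e[1],1),cv2.boundingRect(b),ray(C,e[0],.064).round(4),ray(C,e[0],.009).round(4))
x,y=map(int,p); cv2.imwrite("pics/c3.png",cv2.resize(im[y-75:y+75,x-100:x+100],(800,600),interpolation=cv2.INTER_CUBIC)); print(x-100,y-75)
```

```text
8.25 [ 0.47697775 -0.23957911  0.16282715]
[254.91636298 244.63201628]
100 [253.7 279.7] [ 72.9 137.2] (182, 263, 145, 54) [ 0.4985 -0.3219  0.064 ] [ 0.5073 -0.3551  0.009 ]
100 [254.  242.9] [147.5 149.3] (179, 169, 151, 81) [ 0.4887 -0.2855  0.064 ] [ 0.4955 -0.3111  0.009 ]
130 [253.4 271.1] [ 75.  136.6] (185, 270, 139, 23) [ 0.4958 -0.3133  0.064 ] [ 0.504  -0.3448  0.009 ]
130 [258.5 215. ] [82.2 85.7] (216, 174, 86, 59) [ 0.4855 -0.2587  0.064 ] [ 0.4915 -0.2786  0.009 ]
160 [258.7 214.5] [80.8 84.8] (217, 175, 85, 58) [ 0.4855 -0.2582  0.064 ] [ 0.4916 -0.2781  0.009 ]
190 [258.5 214.2] [79.1 84.4] (217, 175, 84, 57) [ 0.4853 -0.258   0.064 ] [ 0.4913 -0.2777  0.009 ]
215 [250.4 206. ] [57.  74.3] (217, 175, 66, 51) [ 0.4764 -0.2526  0.064 ] [ 0.4805 -0.2712  0.009 ]
154 169
```

View pics/c3.png

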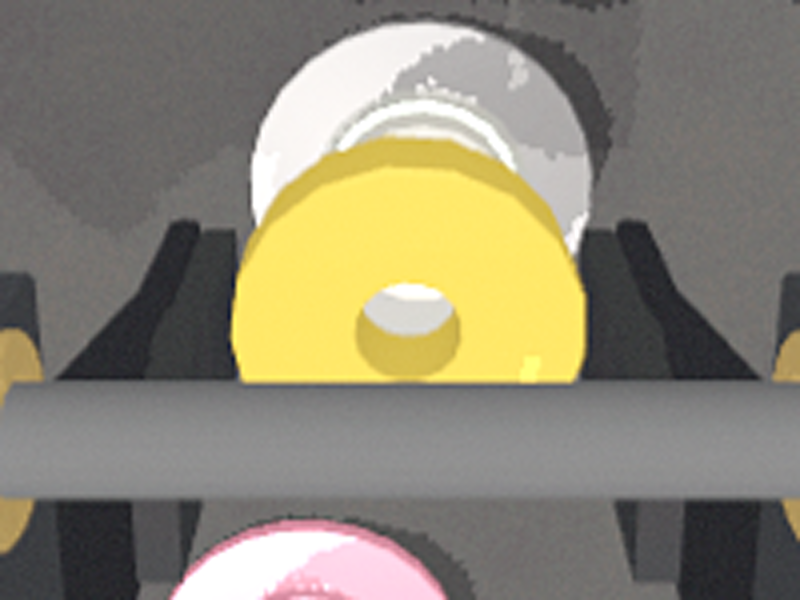

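That was the wrong way: the ring now covers the mouth, and only the foot is visible, centred near px (258,214). I'll go 100 mm the other way.

Request:
play_rows --pt "-0.6 0 0 0 0 0" --pt "-0.8 0 0 0 0 0" --pt "-0.7 0 0 0 0 0" --pt "-0.4 0 0 0 0 0" --pt "0 0 0 0 0 0" --pt "0 0 0 0 0 0" --pt "0 0 0 0 0 0" --pt "0 0 0 0 0 0" --pt "0 0 0 0 0 0" --pt "0 0 0 0 0 0"

```text
clock: 9.25
ee_pos: [0.5037, -0.3353, 0.163]
ee_rot: [-3.142, -0.0, 1.841]
ft_force: [-0.2, 0.6, -0.0]
opening: 0.543
grip_force: 15.0
```

Run:
```python
from h import *
C,im=look("wrist"); cv2.imwrite("pics/w4.png",im)
s=r.read_state();print(s["clock"],s["ee_pos"])
p=proj(C,[.49,-.287,.064]);print(p)
h=cv2.cvtColor(im,cv2.COLOR_BGR2HSV)
win=np.zeros(im.shape[:2],np.uint8); cv2.circle(win,tuple(int(x) for x in p),75,255,-1)
win[mask(im,"yellow",90)>0]=0
for lo in(100,130,160,190,215,235):
    m=cv2.inRange(h,(0,0,lo),(180,80,255))&win
    for b in blobs(m,600)[:2]:
        hu=cv2.convexHull(b); e=cv2.fitEllipse(hu); print(lo,np.round(e[0],1),np.round(e[1],1),cv2.boundingRect(b),ray(C,e[0],.064).round(4),ray(C,e[0],.009).round(4))
x,y=map(int,p); c=cv2.resize(im[y-75:y+75,x-100:x+100],(800,600),interpolation=cv2.INTER_CUBIC); print(x-100,y-75)
for q,R,z in(([.49,-.287],.032,.064),([.49,-.287],.046,.009)):
    for a in np.linspace(0,2*np.pi,40):
        u=(proj(C,[q[0]+R*np.cos(a),q[1]+R*np.sin(a),z])-[x-100,y-75])*4; cv2.circle(c,tuple(int(k) for k in u),2,(0,0,255),-1)
cv2.imwrite("pics/c4.png",c)
```

```text
9.3 [ 0.50365448 -0.33549628  0.16299834]
[254.66749455 133.21420229]
100 [258.8 119.4] [93.1 95.5] (213, 72, 93, 96) [ 0.4903 -0.2755  0.064 ] [ 0.4917 -0.2788  0.009 ]
130 [258.7 119.3] [92.6 95. ] (213, 72, 93, 96) [ 0.4902 -0.2755  0.064 ] [ 0.4916 -0.2787  0.009 ]
160 [258.5 119.2] [91.9 94.6] (213, 72, 92, 96) [ 0.49   -0.2754  0.064 ] [ 0.4914 -0.2787  0.009 ]
190 [256.6 119.3] [86.6 94.7] (213, 72, 87, 95) [ 0.4885 -0.2759  0.064 ] [ 0.4896 -0.2793  0.009 ]
215 [256.5 119.5] [86.1 94.4] (213, 73, 87, 94) [ 0.4885 -0.2761  0.064 ] [ 0.4896 -0.2795  0.009 ]
235 [257.6 119.5] [80.2 93.8] (220, 74, 79, 92) [ 0.4894 -0.2759  0.064 ] [ 0.4906 -0.2792  0.009 ]
154 58
```

View pics/c4.png

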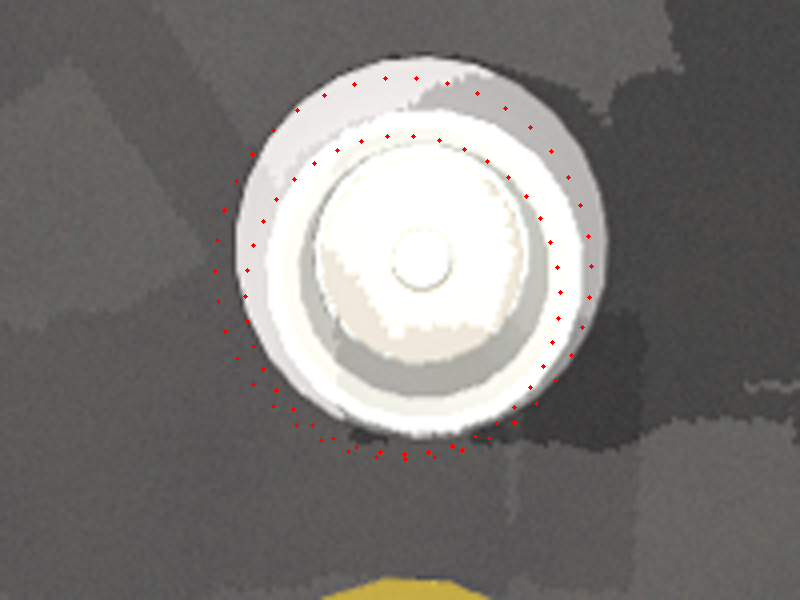

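The crop shows the full clear tube: mouth outline centred at crop (424,272), which is image px (260.1,126), with the white ring inside. My projected guess sits about 5 px low and left, so I'm recomputing the mouth centre.

Run:
```python
from h import *
C=cam("wrist")
M=ray(C,(260.1,126),.064); print(M, ray(C,(259.5,121.2),.024), ray(C,(258.9,119),.009))
print("size",np.linalg.norm(ray(C,(154+266/4,126),.064)-ray(C,(154+583/4,126),.064)))
T=cam("top"); print("top",ray(T,(355.2,231.2),.064),ray(T,(350.6,232.9),.024))
y=r.read_state()["ee_rot"][2]
X=M; 
for X in (M,ray(C,(259.5,121.2),.024)): print(plan([X[0],X[1],.066],y))
im=cv2.imread("pics/w4.png")
for b in blobs(mask(im,"yellow",90),200)[:3]: print(cv2.boundingRect(b))
```

```text
[ 0.49270946 -0.28041823  0.064     ] [ 0.49240815 -0.27946503  0.024     ] [ 0.49172633 -0.27856879  0.009     ]
size 0.06409542149259584
top [ 0.49298799 -0.2862216   0.064     ] [ 0.49052353 -0.2832519   0.024     ]
(array([1.4 , 0.1 , 2.42]), array([0., 0., 0.]))
(array([1.43, 0.1 , 2.42]), array([0., 0., 0.]))
(144, 318, 353, 21)
(211, 202, 90, 63)
(347, 251, 21, 57)
```

Run:
```python
from h import *
K,R,o=cam("wrist"); s=r.read_state()
X=ray((K,R,o),(256.2,251.6),s["ee_pos"][2]+.009)
Rt=Ro.from_euler("xyz",s["ee_rot"])
print("held ring in tool axes mm",Rt.inv().apply(X-s["ee_pos"])*1e3)
im=cv2.imread("pics/w3.png"); m=mask(im,"yellow",60)
b=[c for c in blobs(m,500) if 150<cv2.boundingRect(c)[0]<260][0:2]; print([cv2.boundingRect(c) for c in b])
W=ray((K,R,o),(213,260),s["ee_pos"][2]+.009);V=ray((K,R,o),(300,260),s["ee_pos"][2]+.009);print(np.linalg.norm(W-V))
```

```text
held ring in tool axes mm [-0.62607655  0.8897145  -8.99998902]
[(211, 203, 90, 62)]
0.04671552568559953
```

Run:
```python
from h import *
A=np.load("C2.npy"); C=(A[:,:3],A[:,3:6],A[:,6])
im=cv2.imread("pics/w2.png"); h=cv2.cvtColor(im,cv2.COLOR_BGR2HSV)
m=cv2.inRange(h,(0,0,130),(180,80,255)); m[220:]=0; m[:,:200]=0;m[:,320:]=0
print("foot box w2",[cv2.boundingRect(b) for b in blobs(m,600)])
x,y=(200,115); c=im[115:235,180:340]; cv2.imwrite("pics/c2.png",cv2.resize(c,(800,600),interpolation=cv2.INTER_CUBIC))
a=np.linspace(0,2*np.pi,200)
for y0 in(-.2785,-.2804,-.283,-.285):
    for R,z in((.032,.064),(.046,.009)):
        P=np.array([proj(C,[.4925+R*np.cos(t),y0+R*np.sin(t),z]) for t in a]); print(y0,z,P.min(0).round(1),P.max(0).round(1),end=" ")
    print()
```

```text
foot box w2 [(215, 128, 88, 86)]
-0.2785 0.064 [222.5 148.4] [297.6 220.8] -0.2785 0.009 [214.2 125.5] [304.5 213.8] 
-0.2804 0.064 [222.  150.6] [296.9 222.7] -0.2804 0.009 [213.8 127.4] [303.9 215.4] 
-0.283 0.064 [221.3 153.6] [296.  225.4] -0.283 0.009 [213.2 130. ] [303.2 217.6] 
-0.285 0.064 [220.7 155.9] [295.3 227.4] -0.285 0.009 [212.7 132. ] [302.6 219.3]
```

View pics/c2.png

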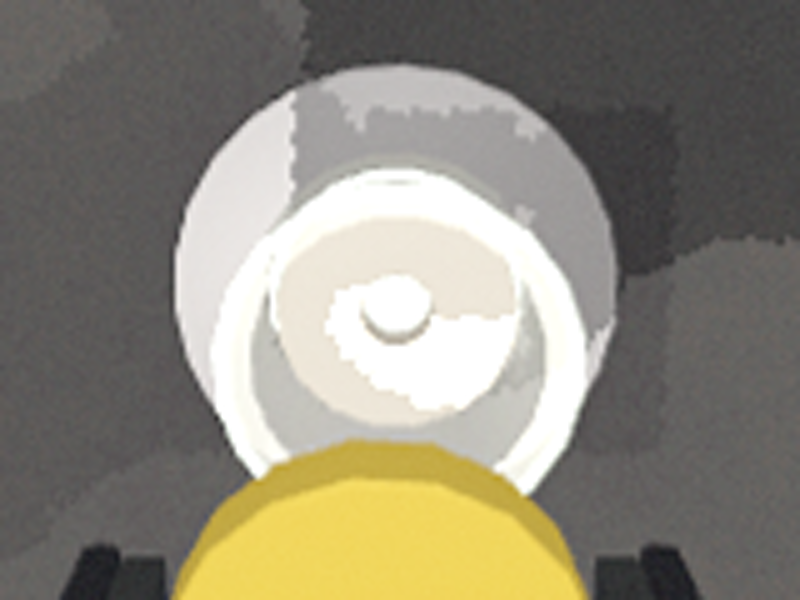

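Request:
play_rows --pt "0.5 0.05 0 0 0 0" --pt "0.5 0.05 0 0 0 0" --pt "0.4 0 0 0 0 0" --pt "0 0 0.5 0 0 0" --pt "0 0 0.7 0 0 0" --pt "0 0 0.6 0 0 0" --pt "0 0 0.4 0 0 0" --pt "0 0 0.15 0 0 0" --pt "0 0 0 0 0 0" --pt "0 0 0 0 0 0"

```text
clock: 10.3
ee_pos: [0.4931, -0.2812, 0.0696]
ee_rot: [3.141, 0.001, 1.84]
ft_force: [0.5, -0.4, -0.5]
opening: 0.542
grip_force: 15.0
```

Run:
```python
from h import *
s=r.read_state();print(s["ee_pos"],s["ft_force"],s["ft_torque"])
C,im=look("wrist"); cv2.imwrite("pics/w5.png",im[60:320,100:420])
```

```text
[ 0.49307646 -0.28119553  0.0695523 ] [ 0.48273745 -0.38074478 -0.49916327] [-0.08471228  0.00456027  0.01904635]
```

View pics/w5.png

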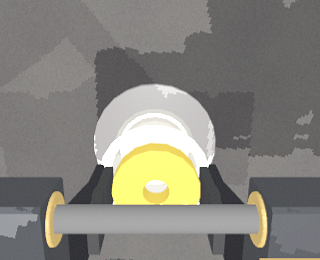

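The ring hangs over the mouth with nothing touching. I'll lower it 3 mm, release, lift and check by numbers.

Request:
play_rows --pt "0 0 0.04 0 0 0" --pt "0 0 0.04 0 0 0" --pt "0 0 0 0 0 0" --pt "0 0 0 0 0 0" --pt "0 0 0 0 0 0" --pt "0 0 0 0 0 0" --pt "0 0 0 0 0 0" --pt "0 0 0 0 0 0" --pt "0 0 0 0 0 0" --pt "0 0 0 0 0 0"

```text
clock: 11.35
ee_pos: [0.4926, -0.2808, 0.0656]
ee_rot: [-3.142, -0.0, 1.84]
ft_force: [-0.1, 0.2, -0.5]
opening: 0.543
grip_force: 15.0
```

Request:
play_rows --pt "0 0 0 0 0 0" --pt "0 0 0 0 0 0" --pt "0 0 0 0 0 0" --pt "0 0 0 0 0 0" --pt "0 0 0 0 0 0" --pt "0 0 0 0 0 0" --pt "0 0 -0.5 0 0 0" --pt "0 0 -0.6 0 0 0" --pt "0 0 -0.7 0 0 0" --pt "0 0 -0.7 0 0 0" --grip 40

```text
clock: 12.35
ee_pos: [0.4923, -0.2806, 0.1664]
ee_rot: [-3.141, -0.001, 1.84]
ft_force: [1.2, 0.6, -0.2]
opening: 0.842
grip_force: 0.0
```

Run:
```python
from h import *
s=r.read_state();print(s["ee_pos"],s["opening"])
C,im=look("wrist"); cv2.imwrite("pics/w6.png",im)
m=mask(im,"yellow",60)
for b in blobs(m,100)[:4]:
    e=cv2.fitEllipse(b);print(cv2.boundingRect(b),np.round(e[0],1),np.round(e[1],1),ray(C,e[0],.038).round(4),"if on rim:",ray(C,e[0],.07).round(4))
print(proj(C,[.4927,-.2805,.038]),[proj(C,[.4927+.024*a,-.2805,.038])[0].round(1) for a in(-1,1)])
T,t=look("top")
for b in blobs(mask(t,"yellow",80),15)[:4]: print("top",cv2.boundingRect(b))
print(proj(T,[.4927,-.2805,.038]))
```

```text
[ 0.49230304 -0.28062836  0.16641542] 0.8420560201236889
(200, 318, 312, 21) [467.6 328.2] [ 19.2 627.7] [ 0.7594 -0.3764  0.038 ] if on rim: [ 0.7278 -0.3575  0.07  ]
(230, 162, 51, 47) [255.2 184.5] [45.5 49.5] [ 0.4926 -0.2815  0.038 ] if on rim: [ 0.4904 -0.2731  0.07  ]
(390, 251, 29, 57) [404.1 279.2] [25.8 55. ] [ 0.6687 -0.3385  0.038 ] if on rim: [ 0.6471 -0.3238  0.07  ]
(94, 251, 28, 57) [107.4 279.3] [25.6 54.7] [ 0.3717 -0.4209  0.038 ] if on rim: [ 0.3828 -0.3972  0.07  ]
[255.57317367 183.51462486] [np.float64(231.0), np.float64(279.8)]
top (461, 83, 51, 44)
top (342, 222, 16, 19)
top (7, 65, 16, 54)
top (496, 76, 16, 12)
[350.61151787 231.79737826]
```

The yellow ring is in the tube: its ellipse centre at z=0.038 gives (0.4926, -0.2815), with the right size. Next is the red ring.

Request:
play_rows --pt "0.6 0.2 0 0 0 0" --pt "1 0.35 0 0 0 0" --pt "1 0.35 0 0 0 0" --pt "1 0.35 0 0 0 0" --pt "1 0.35 0 0 0 0" --pt "1 0.35 0 0 0 0" --pt "1 0.35 0 0 0 0" --pt "1 0.35 0 0 0 0" --pt "1 0.35 0 0 0 0" --pt "1 0.35 0 0 0 0" --grip 0

```text
clock: 13.45
ee_pos: [0.5188, 0.1267, 0.1647]
ee_rot: [-3.14, -0.0, 1.84]
ft_force: [0.2, 0.9, -0.2]
opening: 0.995
grip_force: 0.0
```

Request:
play_rows --pt "1 0.35 0 0 0 0" --pt "1 0.35 0 0 0 0" --pt "1 0.35 0 0 0 0" --pt "1 0.35 0 0 0 0" --pt "1 0.35 0 0 0 0" --pt "0.4 0.1 0 0 0 0" --pt "0 0 0 0 0 0" --pt "0 0 0 0 0 0" --pt "0 0 0 0 0 0" --pt "0 0 0 0 0 0"

```text
clock: 14.45
ee_pos: [0.5336, 0.3511, 0.1656]
ee_rot: [-3.141, 0.0, 1.838]
ft_force: [0.7, -0.3, -0.1]
opening: 0.998
grip_force: 0.0
```

Run:
```python
from h import *
s=r.read_state();print(s["clock"],s["ee_pos"],s["opening"])
C,im=look("wrist"); cv2.imwrite("pics/w7.png",im)
P={}
for c in("red","green"):
  for b in blobs(mask(im,c,90),150)[:2]:
    rc=cv2.minAreaRect(b); bx=cv2.boxPoints(rc)
    print(c,cv2.boundingRect(b),np.round(rc[0],1),np.round(rc[1],1),round(rc[2],1),ray(C,rc[0],.044).round(4),[ray(C,p,.05)[:2].round(4).tolist() for p in bx])
h=cv2.cvtColor(im,cv2.COLOR_BGR2HSV)
m=cv2.inRange(h,(0,0,170),(180,50,255)); m[225:]=0
for b in blobs(m,600)[:3]:
    rc=cv2.minAreaRect(b); bx=cv2.boxPoints(rc); q=[ray(C,p,.01)[:2].round(4).tolist() for p in bx]
    print("white",np.round(rc[0]),np.round(rc[1]),rc[2],ray(C,rc[0],.01).round(3),q)
```

```text
14.45 [0.53356617 0.35105081 0.16560873] 0.9984838155042006
red (247, 150, 16, 49) [254.5 174. ] [15. 48.] 0.0 [0.5301 0.3613 0.044 ] [[0.5291, 0.339], [0.5177, 0.3818], [0.5304, 0.3853], [0.5424, 0.3426]]
green (246, 236, 15, 29) [253. 250.] [28. 14.] 90.0 [0.549  0.2867 0.044 ] [[0.538, 0.3021], [0.5508, 0.3056], [0.5588, 0.2769], [0.5456, 0.2732]]
white [478.  88.] [ 34. 177.] 2.602562189102173 [0.715 0.491 0.01 ] [[0.7329, 0.4074], [0.6696, 0.5563], [0.6992, 0.5632], [0.7673, 0.4152]]
white [254. 183.] [58. 81.] -0.0 [0.534 0.344 0.01 ] [[0.5161, 0.2917], [0.4953, 0.3763], [0.5512, 0.3916], [0.5763, 0.3082]]
white [502.  90.] [180.  18.] 90.0 [0.738 0.495 0.01 ] [[0.6941, 0.5619], [0.7095, 0.5661], [0.7891, 0.4174], [0.7712, 0.4125]]
```

View pics/w7.png

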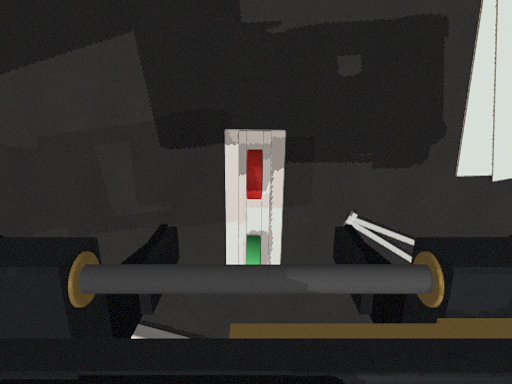

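The wrist view shows red at px (255,174), in line with the closing direction. The rack edges run vertically in the image, so the yaw is right. Green is at (253,250), clear of the fingers.

Request:
play_rows --pt "0.15 0 0.4 0 0 0" --pt "0 0 0.6 0 0 0" --pt "0 0 0.6 0 0 0" --pt "0 0 0.6 0 0 0" --pt "0 0 0.5 0 0 0" --pt "0 0 0.4 0 0 0" --pt "0 0 0.28 0 0 0" --pt "0 0 0 0 0 0" --pt "0 0 0 0 0 0" --pt "0 0 0 0 0 0" --grip 0

```text
clock: 15.5
ee_pos: [0.5327, 0.3591, 0.0315]
ee_rot: [3.139, -0.0, 1.84]
ft_force: [-0.3, -1.1, 0.4]
opening: 0.997
grip_force: 0.0
```

Request:
play_rows --pt "0 0 0 0 0 0" --pt "0 0 0 0 0 0" --pt "0 0 0 0 0 0" --pt "0 0 0 0 0 0" --pt "0 0 0 0 0 0" --pt "0 0 0 0 0 0" --pt "0 0 0 0 0 0" --pt "0 0 0 0 0 0" --pt "0 0 0 0 0 0" --pt "0 0 0 0 0 0" --grip 255 --newtons 20

```text
clock: 16.5
ee_pos: [0.5318, 0.3586, 0.0304]
ee_rot: [-3.141, 0.0, 1.84]
ft_force: [-0.7, -0.3, 1.0]
opening: 0.172
grip_force: 0.4
```

Request:
play_rows --pt "0 0 0 0 0 0" --pt "0 0 -0.2 0 0 0" --pt "0 0 -0.5 0 0 0" --pt "0 0 -0.7 0 0 0" --pt "0 0 -0.7 0 0 0" --pt "0 0 -0.7 0 0 0" --pt "0 0 -0.6 0 0 0" --pt "0 0 0 0 0 0" --pt "0 0 0 0 0 0" --pt "0 0 0 0 0 0"

```text
clock: 17.5
ee_pos: [0.5309, 0.3582, 0.1652]
ee_rot: [-3.139, 0.0, 1.84]
ft_force: [0.0, 0.2, -1.3]
opening: 0.163
grip_force: 20.0
```

Run:
```python
from h import *
s=r.read_state();print(s["clock"],s["ee_pos"],s["ee_rot"],s["opening"])
C,im=look("wrist"); cv2.imwrite("pics/w8.png",im)
for b in blobs(mask(im,"red",90),100)[:2]: print(cv2.boundingRect(b))
for dx in(-10,0,10):
  print(dx,[proj(C,s["ee_pos"]+Ro.from_euler("xyz",s["ee_rot"]).apply([dx*1e-3+24e-3*np.cos(a),0,24e-3*np.sin(a)])).round() for a in(0,2*np.pi/4,np.pi)])
```

```text
17.5 [0.53088551 0.35817999 0.16522864] [-3.13904552e+00  4.31394346e-04  1.84011373e+00] 0.16309557328487478
(242, 202, 29, 63)
-10 [array([255., 220.]), array([255., 241.]), array([255., 296.])]
0 [array([255., 202.]), array([255., 226.]), array([255., 281.])]
10 [array([255., 184.]), array([255., 211.]), array([255., 265.])]
```

Request:
play_rows --pt "-0.5 -0.1 0 0 0 0" --pt "-0.8 -0.1 0 0 0 0" --pt "-1 -0.1 0 0 0 0" --pt "-1 -0.1 0 0 0 0" --pt "-1 -0.1 0 0 0 0" --pt "-1 -0.2 0 0 0 0" --pt "-1 -0.2 0 0 0 0" --pt "-0.9 -0.1 0 0 0 0" --pt "-0.7 -0.1 0 0 0 0" --pt "-0.3 -0.02 0 0 0 0"

```text
clock: 18.55
ee_pos: [0.5757, 0.028, 0.1652]
ee_rot: [-3.139, -0.0, 1.837]
ft_force: [-1.1, 0.1, -0.4]
opening: 0.16
grip_force: 20.0
```

Request:
play_rows --pt "0 0 0 -0.5 0 0" --pt "0 0 0 -1 0 0" --pt "0 0 0 -1 0 0" --pt "0 0 0 -1 0 0" --pt "0 0 0 -1 0 0" --pt "0 0 0 -1 0 0" --pt "0 0 0 -0.5 0 0" --pt "0 0 0 0 0 0" --pt "0 0 0 0 0 0" --pt "0 0 0 0 0 0"

```text
clock: 19.55
ee_pos: [0.577, 0.0322, 0.1666]
ee_rot: [2.634, -0.003, 1.844]
ft_force: [0.3, -0.2, -0.8]
opening: 0.162
grip_force: 20.0
```

Run:
```python
from h import *
s=r.read_state();print(s["clock"],s["ee_pos"],s["ee_rot"],s["opening"],s["joint_pos"].round(2))
print(Ro.from_euler("xyz",s["ee_rot"]).as_matrix().round(3)); print(plan([.575,.03,.034],1.84))
```

```text
19.55 [0.57703877 0.03215856 0.16660801] [ 2.63369765 -0.00294505  1.84380438] 0.16191615692745018 [-0.28  0.44  1.99  0.79  0.37 -1.25]
[[-0.27   0.842  0.468]
 [ 0.963  0.234  0.134]
 [ 0.003  0.486 -0.874]]
(array([-0.05, -1.67,  2.87]), array([ 5.82, -0.04,  0.03]))
```

Request:
play_rows --pt "0 -0.17 0.29 0 0 0" --pt "0 -0.26 0.44 0 0 0" --pt "0 -0.26 0.44 0 0 0" --pt "0 -0.26 0.44 0 0 0" --pt "0 -0.26 0.44 0 0 0" --pt "0 -0.23 0.41 0 0 0" --pt "0 -0.15 0.26 0 0 0" --pt "0 -0.08 0.14 0 0 0" --pt "0 0 0 0 0 0" --pt "0 0 0 0 0 0"

```text
clock: 20.55
ee_pos: [0.5743, 0.0317, 0.0341]
ee_rot: [2.633, -0.003, 1.844]
ft_force: [0.2, 0.4, -0.3]
opening: 0.164
grip_force: 20.0
```

Run:
```python
from h import *
s=r.read_state();print(s["clock"],s["ee_pos"],s["ee_rot"],s["ft_force"],s["joint_pos"].round(2))
```

```text
20.55 [0.57425019 0.03173499 0.03414128] [ 2.63312198 -0.00314496  1.84357059] [ 0.21328014  0.35637924 -0.34430431] [-0.28  0.74  2.07  1.95  0.28 -2.46]
```

Request:
play_rows --pt "0 0 0 0 0 0" --pt "0 0 0 0 0 0" --pt "0 0 0 0 0 0" --pt "0 0 0 0 0 0" --pt "0 0 0 0 0 0" --pt "0 0 0 0 0 0" --pt "0 0 0 0 0 0" --pt "0 0 0 0 0 0" --pt "0 0 0 0 0 0" --pt "0 0 0 0 0 0" --grip 138

```text
clock: 21.55
ee_pos: [0.5735, 0.0315, 0.034]
ee_rot: [2.634, -0.003, 1.843]
ft_force: [0.7, 0.5, 0.0]
opening: 0.459
grip_force: 0.0
```

Request:
play_rows --pt "0 0 -0.2 0 0 0" --pt "0 0 -0.3 0 0 0" --pt "0 0 -0.4 0 0 0" --pt "0 0 -0.4 0 0 0" --pt "0 0 -0.5 0 0 0" --pt "0 0 -0.5 0 0 0" --pt "0 0 -0.5 0 0 0" --pt "0 0 -0.5 0 0 0" --pt "0 0 -0.4 0 0 0" --pt "0 0 0 0 0 0"

```text
clock: 22.55
ee_pos: [0.5041, 0.0117, 0.1649]
ee_rot: [2.632, -0.002, 1.843]
ft_force: [0.1, 0.9, 0.5]
opening: 0.455
grip_force: 0.0
```

Run:
```python
from h import *
s=r.read_state();print(s["clock"],s["ee_pos"],s["opening"],s["joint_pos"].round(2))
for n in("top","scene","wrist"):
    C,im=look(n); cv2.imwrite(f"pics/r_{n}.png",im)
    for b in blobs(mask(im,"red",90),40)[:4]:
        e=cv2.fitEllipse(b); print(n,cv2.boundingRect(b),cv2.contourArea(b),np.round(e[1],1),ray(C,e[0],.0185).round(4))
```

```text
22.55 [0.5040563  0.01166893 0.16490437] 0.4554056364792763 [-0.39  0.38  2.16  1.05  0.35 -1.62]
top (391, 210, 41, 33) 562.5 [29.  39.3] [ 0.5056 -0.4362  0.0185]
scene (174, 117, 26, 28) 519.0 [24.3 28.2] [ 0.4985 -0.4403  0.0185]
scene (277, 193, 14, 13) 117.0 [11.8 12.9] [0.5595 0.0269 0.0185]
wrist (209, 154, 46, 46) 1589.5 [44.7 45.4] [0.5548 0.0272 0.0185]
```

The red ring has fallen flat on the pad at about (0.558, 0.027). Now I'll level the tool and move above it.

Request:
play_rows --pt "0 0 0 0.5 0 0" --pt "0 0 0 1 0 0" --pt "0 0 0 1 0 0" --pt "0 0 0 1 0 0" --pt "0 0 0 1 0 0" --pt "0 0 0 1 0 0" --pt "0 0 0 0.33 0 0" --pt "0 0 0 0 0 0" --pt "0 0 0 0 0 0" --pt "0 0 0 0 0 0" --grip 0

```text
clock: 23.7
ee_pos: [0.5038, 0.0153, 0.1624]
ee_rot: [3.09, -0.014, 1.849]
ft_force: [-0.7, -0.2, 0.6]
opening: 0.997
grip_force: 0.0
```

Request:
play_rows --pt "0 0.5 0 0 0 0" --pt "0 0.8 0 0 0 0" --pt "0 0 0 0 0 0" --pt "0 0 0 0 0 0" --pt "0 0 0 0 0 0" --pt "0 0 0 0 0 0" --pt "0 0 0 0 0 0" --pt "0 0 0 0 0 0" --pt "0 0 0 0 0 0" --pt "0 0 0 0 0 0"

```text
clock: 24.7
ee_pos: [0.5547, 0.0292, 0.1659]
ee_rot: [3.089, -0.013, 1.849]
ft_force: [0.6, 0.2, -0.5]
opening: 1.004
grip_force: 0.0
```

Run:
```python
from h import *
s=r.read_state();print(s["clock"],s["ee_pos"],s["ee_rot"],s["opening"])
C,im=look("wrist"); cv2.imwrite("pics/w9.png",im)
for b in blobs(mask(im,"red",90),300)[:2]:
    e=cv2.fitEllipse(b); X=ray(C,e[0],.0185); print(cv2.boundingRect(b),np.round(e[1],1),X.round(4),plan([X[0],X[1],.013],s["ee_rot"][2]))
```

```text
24.7 [0.55468549 0.02921079 0.1659448 ] [ 3.08860652 -0.01271002  1.8491192 ] 1.003594815860235
(226, 159, 47, 48) [45.8 45.9] [0.5567 0.0274 0.0185] (array([-0.11, -0.17,  3.82]), array([ 0.61, -0.15, -0.  ]))
```

Request:
play_rows --pt "0 0 0 0.61 -0.15 0" --pt "-0.06 0.04 0 0 0 0" --pt "0 0 0.5 0 0 0" --pt "0 0 0.7 0 0 0" --pt "0 0 0.7 0 0 0" --pt "0 0 0.7 0 0 0" --pt "0 0 0.6 0 0 0" --pt "0 0 0.4 0 0 0" --pt "0 0 0.22 0 0 0" --pt "0 0 0 0 0 0"

```text
clock: 25.75
ee_pos: [0.5563, 0.0273, 0.0121]
ee_rot: [-3.14, -0.001, 1.849]
ft_force: [-0.4, -0.4, 0.3]
opening: 1.004
grip_force: 0.0
```

Request:
play_rows --pt "0 0 0 0 0 0" --pt "0 0 0 0 0 0" --pt "0 0 0 0 0 0" --pt "0 0 0 0 0 0" --pt "0 0 0 0 0 0" --pt "0 0 0 0 0 0" --pt "0 0 0 0 0 0" --pt "0 0 0 0 0 0" --pt "0 0 0 0 0 0" --pt "0 0 0 0 0 0" --grip 255 --newtons 15

```text
clock: 26.75
ee_pos: [0.557, 0.0273, 0.0133]
ee_rot: [-3.142, 0.0, 1.849]
ft_force: [-0.7, 0.4, 3.4]
opening: 0.547
grip_force: 15.0
```

Request:
play_rows --pt "0 0 -0.5 0 0 0" --pt "0 0 -0.8 0 0 0" --pt "0 0 -0.9 0 0 0" --pt "0 0 -0.9 0 0 0" --pt "0 0 -0.65 0 0 0" --pt "-0.6 -0.3 0 0 0 0" --pt "-0.9 -0.5 0 0 0 0" --pt "-0.9 -0.5 0 0 0 0" --pt "-0.9 -0.5 0 0 0 0" --pt "-0.9 -0.5 0 0 0 0"

```text
clock: 27.75
ee_pos: [0.5138, -0.1607, 0.1628]
ee_rot: [-3.141, -0.0, 1.849]
ft_force: [1.1, -0.1, -0.4]
opening: 0.542
grip_force: 15.0
```

Request:
play_rows --pt "-0.9 -0.5 0 0 0 0" --pt "-0.8 -0.4 0 0 0 0" --pt "-0.6 -0.3 0 0 0 0" --pt "-0.46 -0.17 0 0 0 0" --pt "0 0 0 0 0 0" --pt "0 0 0 0 0 0" --pt "0 0 0 0 0 0" --pt "0 0 0 0 0 0" --pt "0 0 0 0 0 0" --pt "0 0 0 0 0 0"

```text
clock: 28.75
ee_pos: [0.4924, -0.2799, 0.1633]
ee_rot: [-3.141, 0.0, 1.85]
ft_force: [0.2, -0.1, -0.1]
opening: 0.543
grip_force: 15.0
```

Run:
```python
from h import *
s=r.read_state();print(s["clock"],s["ee_pos"],s["ee_rot"],s["opening"],plan([.4925,-.2806,.066],s["ee_rot"][2]))
C,im=look("wrist"); print([cv2.boundingRect(b) for b in blobs(mask(im,"red",90),300)[:2]])
# held-ring near edge vs the yellow one in w2
y=cv2.imread("pics/w2.png"); print([cv2.boundingRect(b) for b in blobs(mask(y,"yellow",60),300)[:3]])
```

```text
28.75 [ 0.4923937  -0.27987937  0.16333649] [-3.14136363e+00  2.86921114e-04  1.84992326e+00] 0.5431111709288854 (array([-0.02, -0.  ,  2.43]), array([-0.,  0., -0.]))
[(212, 203, 89, 62)]
[(144, 318, 353, 21), (211, 203, 90, 62), (347, 251, 21, 57)]
```

The red ring sits in the grip exactly as the yellow one did. Lowering and releasing.

Request:
play_rows --pt "-0.02 0 0 0 0 0" --pt "0 0 0.4 0 0 0" --pt "0 0 0.6 0 0 0" --pt "0 0 0.6 0 0 0" --pt "0 0 0.4 0 0 0" --pt "0 0 0.25 0 0 0" --pt "0 0 0.13 0 0 0" --pt "0 0 0.05 0 0 0" --pt "0 0 0 0 0 0" --pt "0 0 0 0 0 0"

```text
clock: 29.8
ee_pos: [0.4929, -0.2818, 0.0668]
ee_rot: [3.141, 0.002, 1.849]
ft_force: [0.5, -0.1, -0.5]
opening: 0.543
grip_force: 15.0
```

Request:
play_rows --pt "0 0 0 0 0 0" --pt "0 0 0 0 0 0" --pt "0 0 0 0 0 0" --pt "0 0 0 0 0 0" --pt "0 0 0 0 0 0" --pt "0 0 0 0 0 0" --pt "0 0 0 0 0 0" --pt "0 0 0 0 0 0" --pt "0 0 0 0 0 0" --pt "0 0 0 0 0 0" --grip 40

```text
clock: 30.8
ee_pos: [0.4924, -0.2815, 0.066]
ee_rot: [-3.141, 0.0, 1.849]
ft_force: [-0.5, -0.1, -0.2]
opening: 0.845
grip_force: 0.0
```

Request:
play_rows --pt "0 0 -0.5 0 0 0" --pt "0 0 -0.6 0 0 0" --pt "0 0 -0.7 0 0 0" --pt "0 0 -0.7 0 0 0" --pt "0 0 0 0 0 0" --pt "0 0 0 0 0 0" --pt "0 0 0 0 0 0" --pt "0 0 0 0 0 0" --pt "0 0 0 0 0 0" --pt "0 0 0 0 0 0"

```text
clock: 31.8
ee_pos: [0.4921, -0.2812, 0.1653]
ee_rot: [-3.14, -0.001, 1.849]
ft_force: [0.4, -0.4, 0.1]
opening: 0.845
grip_force: 0.0
```

Run:
```python
from h import *
s=r.read_state();print(s["clock"],s["ee_pos"],s["opening"])
C,im=look("wrist")
for b in blobs(mask(im,"red",90),300)[:2]:
    e=cv2.fitEllipse(b); print(cv2.boundingRect(b),np.round(e[1],1),ray(C,e[0],.052).round(4))
    print("expected width",48e-3*C[0][0,0]/(C[1].T@(np.array([.4926,-.281,.052])-C[2]))[2], "yellow was 50")
for n in("top","scene"):
    T,t=look(n)
    for c,z in(("red",.052),("green",.042),("yellow",.03)):
        for b in blobs(mask(t,c,90),40)[:3]: print(n,c,cv2.boundingRect(b),cv2.contourArea(b),ray(T,cv2.minAreaRect(b)[0],z).round(3))
```

```text
31.8 [ 0.49211983 -0.28117581  0.1652642 ] 0.8446233729842725
(231, 162, 52, 52) [50.8 51.1] [ 0.493  -0.2806  0.052 ]
expected width 53.228377550784245 yellow was 50
top red (343, 222, 14, 18) 126.5 [ 0.498 -0.273  0.052]
top green (118, 206, 18, 9) 90.0 [0.552 0.267 0.042]
top yellow (461, 83, 51, 44) 715.5 [ 0.816 -0.646  0.03 ]
top yellow (7, 66, 16, 52) 95.5 [0.859 0.565 0.03 ]
scene red (174, 116, 26, 29) 519.0 [ 0.516 -0.418  0.052]
scene red (213, 137, 14, 11) 97.0 [ 0.494 -0.284  0.052]
scene green (344, 224, 15, 13) 124.5 [0.557 0.27  0.042]
scene green (14, 0, 17, 15) 74.0 [ 0.293 -1.646  0.042]
scene green (82, 0, 7, 13) 43.0 [ 0.125 -1.387  0.042]
scene yellow (399, 0, 113, 119) 10039.0 [-0.514  0.275  0.03 ]
scene yellow (265, 0, 81, 56) 2853.5 [-0.449 -0.412  0.03 ]
scene yellow (0, 0, 74, 54) 1720.5 [ 0.369 -1.457  0.03 ]
```

```bash
python3 -c "
from station import r
print(r.sign_off())"
```

```text
the job is handed in; nothing more can be done
None
```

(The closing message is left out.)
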